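# Rack the printer rollers in order of length

### The arm

A 7-joint arm with a two-finger parallel gripper is mounted at the origin on the work surface. World frame = base frame: x ahead of the robot, y to its left, z up, the work surface at z = 0. Lengths are in m, angles in rad, forces in N, time in s.
With the tool pointing down it reaches from about 0.4 to 0.875 m from the base axis. Payload 6.5 kg.
Tool frame: the origin (TCP) lies at the very end of the fingers, on their centre line; the grasp point (between the pads) lies manip.pinch_z behind it (manip.pinch_z is the distance from the TCP to the grasp point, in m); z points along the fingers, y is the line along which they close (so a half turn about z gives the same grasp; the last joint's range is limited). The gripper opens to 88 mm and grips with 3 to 60 N. Pads are 18 mm wide; open, the fingers measure 123 mm over their backs; the gripper's body (75 mm by 187 mm) begins 45 mm behind the grasp point.
Start: joints at [-1.174, 0.536, -0.004, 1.538, 0.003, 1.067, -0.071], TCP at [0.29, 0.582, 0.239] pointing down, gripper open.
Joint ranges: [-2.7, 2.7], [-0.37, 2.16], [-1.27, 1.26], [0.24, 2.4], [-1.31, 4.45], [0.19, 1.91], [-2.76, 2.76]. Speed limits (rad/s): [2.39, 2.39, 3.14, 3.14, 3.14, 3.14, 3.14].

### API

Orientations are given as a rotation vector (axis times angle).
In Python, from station import observe, eyes, manip gives the robot as it stands.
- The arm moves only by the shell command python3 -m jog 'ROWS' [OPENING] [FORCE]. ROWS is JSON, one flat list of numbers, 6 for each row, row after row: the shift along the world's x, y, z in m, then the turn, a rotation vector about the world's x, y, z in rad. A call has 1 to 10 rows; each row is the pose to reach, as a shift and turn from the pose commanded when the call began; what a row does not reach only later rows make up. A row lasts 1/10 s, in which the tool goes at most 50 mm and 8.59 degrees, less where a joint would pass 70% of its speed; a pose out of reach is approached as far as the arm can. A call with a gripper value outside its range is refused whole. OPENING is the finger opening in m, from 0 to 0.0881, set as the call begins (- or left out, the last holds). The fingers move at their own pace and stop on an object; FORCE is the grip in N (left out, the last holds). Time passes only in rows, so rows that repeat a pose let the fingers close. It gives the time, the measured TCP pose, the force, the opening and the grip force at its end, in the units of the state.
- observe(): the state, without advancing time (a new reading comes with each control period).
- eyes.camera(name): name is "scene" or "top" or "wrist"; returns a dict with "image" (400x640x3 uint8, red, green, blue), "vertical_fov" (degrees; the focal length in pixels is half the picture's height over the tangent of half this angle, whatever the lens; pixels are square), "cx", "cy" (the principal point, pixels), "world_to_cam" (4x4, takes a point from world to camera coordinates); the wrist camera has in their place "hand_eye" (4x4, takes a point from camera to tool coordinates, whose origin is the TCP and whose axes are the flange's). Camera axes: x right, y down, z forward; pixel columns grow to the right and rows downward; lengths in m; the calibration is good to about 2 mm. A picture is of the moment at which its call begins: read the wrist's pose just before it. There is no depth.
- manip.close_job(): hands the job in; it is judged then, once.
The state is a dict: "time": time; "joint_pos": joint angles; "joint_vel": joint speeds; "effort": joint torques, N m; "eef_pos": TCP position; "orientation": TCP orientation; "contact_force": force on the tool from outside, world axes, zero at the start; "moment": the same for the moment, N m; "gripper_width": finger opening in m; "grasp_force": force on a finger pad.
Only numpy, scipy, OpenCV 4.12 (cv2) and the standard library are available. Lean on these libraries where they do the work, as an engineer would, in place of code of your own. Each camera call takes 0.05 s, during which the arm holds its last target. There are 200 camera calls.

### The job

The shortest and the longest printer roller already lie in the two end channels of the sloped rack. Put the four loose rollers from the foam pad into the four empty channels between them so that the six stand in order of length from one end of the rack to the other, each lying lengthwise in its own channel and slid right down against the stop. Lower the rollers in rather than dropping them, and leave the two that are already racked where they are.

Things in the scene. Friction and masses are not known exactly. Their poses are not given: they have to be found in the camera images.
- roller_grey: light grey rubber roller, 70 mm long over all, shortest of the four loose ones. Rubber 22 mm in diameter; at each end a white flange 26 mm in diameter and 8 mm wide, then 5 mm of 8 mm steel shaft; both ends alike. Lies level on its flanges on the dark foam pad (axis 19 mm above the table, pad 6 mm thick). Origin at its middle, on its axis; x along the axis.
- roller_blue: blue rubber roller, 90 mm long over all, second shortest of the four loose ones. Rubber 22 mm in diameter; at each end a white flange 26 mm in diameter and 8 mm wide, then 5 mm of 8 mm steel shaft; both ends alike. Lies level on its flanges on the dark foam pad (axis 19 mm above the table, pad 6 mm thick). Origin at its middle, on its axis; x along the axis.
- roller_red: brick-red rubber roller, 110 mm long over all, second longest of the four loose ones. Rubber 22 mm in diameter; at each end a white flange 26 mm in diameter and 8 mm wide, then 5 mm of 8 mm steel shaft; both ends alike. Lies level on its flanges on the dark foam pad (axis 19 mm above the table, pad 6 mm thick). Origin at its middle, on its axis; x along the axis.
- roller_green: dark green rubber roller, 130 mm long over all, longest of the four loose ones. Rubber 22 mm in diameter; at each end a white flange 26 mm in diameter and 8 mm wide, then 5 mm of 8 mm steel shaft; both ends alike. Lies level on its flanges on the dark foam pad (axis 19 mm above the table, pad 6 mm thick). Origin at its middle, on its axis; x along the axis.
- roller_shortest: black rubber roller, 50 mm long, otherwise made like the loose ones, the shortest of all six; already lies in one end channel of the rack (either end) against the stop. Origin on its axis at its lower end, at the stop; x along its axis, up the slope.
- roller_longest: black rubber roller, 150 mm long, otherwise made like the loose ones, the longest of all six; already lies in one end channel of the rack (either end) against the stop. Origin on its axis at its lower end, at the stop; x along its axis, up the slope.
- channel_1: Inner empty channel of the rack (blue frame, six bare-metal V channels side by side, 54 mm middle to middle), next to its left end channel as seen from the robot. It slopes 18 degrees down towards the robot. Origin on the V's bottom line at the inner face of the stop; x up the slope along the channel, y across it to the left, z out of the channel, square to the slope.
- channel_2: Inner empty channel, second in from the left end channel. Each is 190 mm long, a shallow V 54 mm wide; the folds between channels are 6 mm high, edged blue. The axis of a roller lying in it is 13.3 mm off the bottom line. Origin on the V's bottom line at the inner face of the stop; x up the slope along the channel, y across it to the left, z out of the channel, square to the slope.
- channel_3: Inner empty channel, second in from the right end channel. The metal is slick: a roller let go in it centres itself and slides down to the stop, a blue lip 22 mm high along the low front edge. Origin on the V's bottom line at the inner face of the stop; x up the slope along the channel, y across it to the left, z out of the channel, square to the slope.
- channel_4: Inner empty channel, next to the right end channel. The rack is fixed, left or right of the pad, turned up to 0.2 rad. Origin on the V's bottom line at the inner face of the stop; x up the slope along the channel, y across it to the left, z out of the channel, square to the slope.
Not all that is in view belongs to the job. What is shaped like the roller_red but yellow is not meant.

How it is judged:
At the end, for the whole second after the job is handed in: From the shortest black roller to the longest: grey, blue, red, green, one per channel, along it within 0.12 rad, lower end within 8 mm of the stop, within 11 mm of the centre line, axis 8 to 20 mm off its bottom line, at rest; black rollers within 10 mm of their starts (((distance between roller_shortest and channel_1 below 0.12 m and distance between roller_longest and channel_4 below 0.12 m and (x of roller_grey in the frame of channel_1 between 0.027 and 0.043 m and y of roller_grey in the frame of channel_1 between -0.011 and 0.011 m and z of roller_grey in the frame of channel_1 between 0.008 and 0.02 m and angle between the x axis of roller_grey and the x axis of channel_1, either way round below 0.12 rad) and (x of roller_blue in the frame of channel_2 between 0.037 and 0.053 m and y of roller_blue in the frame of channel_2 between -0.011 and 0.011 m and z of roller_blue in the frame of channel_2 between 0.008 and 0.02 m and angle between the x axis of roller_blue and the x axis of channel_2, either way round below 0.12 rad) and (x of roller_red in the frame of channel_3 between 0.047 and 0.063 m and y of roller_red in the frame of channel_3 between -0.011 and 0.011 m and z of roller_red in the frame of channel_3 between 0.008 and 0.02 m and angle between the x axis of roller_red and the x axis of channel_3, either way round below 0.12 rad) and (x of roller_green in the frame of channel_4 between 0.057 and 0.073 m and y of roller_green in the frame of channel_4 between -0.011 and 0.011 m and z of roller_green in the frame of channel_4 between 0.008 and 0.02 m and angle between the x axis of roller_green and the x axis of channel_4, either way round below 0.12 rad)) or (distance between roller_shortest and channel_4 below 0.12 m and distance between roller_longest and channel_1 below 0.12 m and (x of roller_grey in the frame of channel_4 between 0.027 and 0.043 m and y of roller_grey in the frame of channel_4 between -0.011 and 0.011 m and z of roller_grey in the frame of channel_4 between 0.008 and 0.02 m and angle between the x axis of roller_grey and the x axis of channel_4, either way round below 0.12 rad) and (x of roller_blue in the frame of channel_3 between 0.037 and 0.053 m and y of roller_blue in the frame of channel_3 between -0.011 and 0.011 m and z of roller_blue in the frame of channel_3 between 0.008 and 0.02 m and angle between the x axis of roller_blue and the x axis of channel_3, either way round below 0.12 rad) and (x of roller_red in the frame of channel_2 between 0.047 and 0.063 m and y of roller_red in the frame of channel_2 between -0.011 and 0.011 m and z of roller_red in the frame of channel_2 between 0.008 and 0.02 m and angle between the x axis of roller_red and the x axis of channel_2, either way round below 0.12 rad) and (x of roller_green in the frame of channel_1 between 0.057 and 0.073 m and y of roller_green in the frame of channel_1 between -0.011 and 0.011 m and z of roller_green in the frame of channel_1 between 0.008 and 0.02 m and angle between the x axis of roller_green and the x axis of channel_1, either way round below 0.12 rad))) and distance of each of roller_shortest, roller_longest from where it was at the start of the episode below 0.01 m and linear speed of each of roller_grey, roller_blue, roller_red, roller_green below 0.02 m/s); the robot touches nothing.
It fails at once if one of the four rollers is dropped or thrown (moves faster than 1.0 m/s while the fingers do not touch it) ((contact force between the fingers and roller_grey below 0.01 N and linear speed of roller_grey above 1 m/s) or (contact force between the fingers and roller_blue below 0.01 N and linear speed of roller_blue above 1 m/s) or (contact force between the fingers and roller_red below 0.01 N and linear speed of roller_red above 1 m/s) or (contact force between the fingers and roller_green below 0.01 N and linear speed of roller_green above 1 m/s)).
It fails at once if a roller that was already racked is moved by more than 30 mm (distance of any of roller_shortest, roller_longest from where it was at the start of the episode above 0.03 m).
It also fails if it takes over 112 s, if anything falls off the work surface, if the arm or the gripper's body presses on something with over 40 N, if the wrist force passes 120 N, or if a joint passes its speed limit or range.

## Working session

There is one attempt and no reset: what is moved stays moved. The work goes in short steps, Python scripts to look and compute and a shell command to move; the robot and the scene stay as the last step left them, time stands still between calls to the robot, and variables do not carry over. Pictures are saved under pics/ and viewed, at most 14 in all, crops included, and the job is handed in when it is done.

```bash
mkdir -p pics
cat > h.py <<'E'
import numpy as np, cv2
from station import observe, eyes, manip
from scipy.spatial.transform import Rotation as R
def shot(n,f):
    s=observe(); c=eyes.camera(n); cv2.imwrite('pics/'+f,c['image'][:,:,::-1]); 
    if n=='wrist':
        T=np.eye(4);T[:3,:3]=R.from_rotvec(s['orientation']).as_matrix();T[:3,3]=s['eef_pos']
        c['c2w']=T@np.array(c['hand_eye'])
    else: c['c2w']=np.linalg.inv(np.array(c['world_to_cam']))
    np.savez('cal_'+n+'.npz',c2w=c['c2w'],f=200/np.tan(np.radians(c['vertical_fov'])/2),cx=c['cx'],cy=c['cy']); return c
def px2w(n,uv,z):
    k=np.load('cal_'+n+'.npz'); uv=np.atleast_2d(uv).astype(float)
    d=np.c_[(uv[:,0]-k['cx'])/k['f'],(uv[:,1]-k['cy'])/k['f'],np.ones(len(uv))]@k['c2w'][:3,:3].T
    o=k['c2w'][:3,3]; return o+d*((z-o[2])/d[:,2])[:,None]
def w2px(n,P):
    k=np.load('cal_'+n+'.npz'); p=(np.atleast_2d(P)-k['c2w'][:3,3])@k['c2w'][:3,:3]
    return np.c_[p[:,0]/p[:,2]*k['f']+k['cx'],p[:,1]/p[:,2]*k['f']+k['cy']]
E
python3 - <<'E'
from h import *
s=observe(); print(s, manip.pinch_z)
for n in ('top','scene'):
    c=shot(n,n+'0.png'); print(n,c['c2w'],c['vertical_fov'],c['cx'],c['cy'])
E
```

```text
{'time': 0.0, 'joint_pos': array([-1.17421843,  0.5371628 , -0.00442975,  1.53884326,  0.00261699,
        1.06731638, -0.07115572]), 'joint_vel': array([-0.00060094,  0.00117416,  0.00095946, -0.00027928,  0.00072416,
       -0.00135504,  0.00053424]), 'effort': array([-7.39643256e-04, -5.70994449e+01,  9.90491733e-01, -2.51607764e+01,
       -5.62365388e-02,  1.79296278e-02,  1.61817893e-04]), 'eef_pos': array([0.28993561, 0.58107338, 0.237853  ]), 'orientation': array([-7.20223924e-01, -3.05766120e+00,  2.67912085e-03]), 'contact_force': array([ 0.32074224,  0.56326967, -0.21614588]), 'moment': array([ 0.02506588, -0.03192089,  0.01889377]), 'grasp_force': 0.0, 'gripper_width': 0.08803076959079048} 0.0187
top [[-0.02365308 -0.98875031  0.14769346  0.27666973]
 [-0.99969117  0.02451927  0.0040466   0.03253587]
 [-0.00762241 -0.14755213 -0.98902491  1.20342431]
 [ 0.          0.          0.          1.        ]] 46.40221112429454 313.71379591603284 201.84041880042406
scene [[ 0.25678823  0.51679413 -0.81669066  1.50440427]
 [ 0.96636371 -0.12490062  0.22481329 -0.23463529]
 [ 0.01417702 -0.84694962 -0.5314841   0.75978166]
 [ 0.          0.          0.          1.        ]] 42.15225632561011 318.5205007415162 198.29659533211426
```

View pics/top0.png

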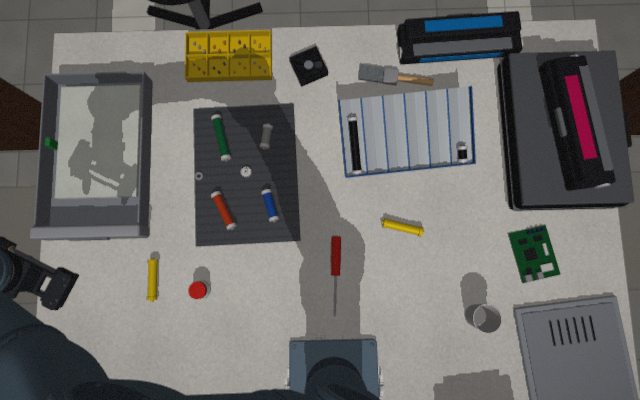

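View pics/scene0.png

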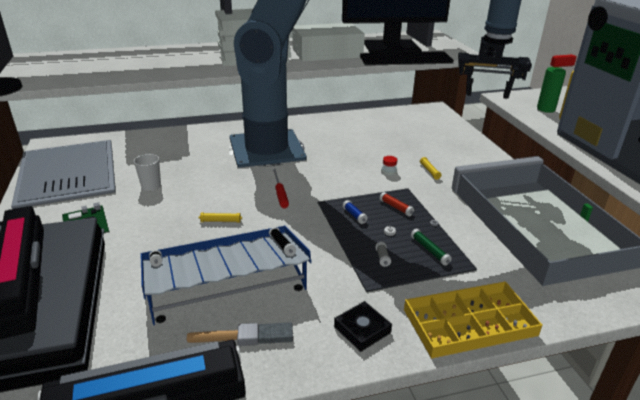

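The top view shows the black 150 mm roller in the left end channel at (355,144) and the 50 mm one at the right end, (462,152). So channel_1 takes green, channel_2 red, channel_3 blue and channel_4 grey. Loose rollers on the pad are at about green (220,138), grey (266,136), red (223,210) and blue (269,205). The yellow lookalikes at (153,280) and (402,226) lie off the pad. I'll enlarge the pad and the rack.

Run:
```python
import cv2
i=cv2.imread('pics/top0.png')
def crop(x,y,w,h,s,f): cv2.imwrite('pics/'+f,cv2.resize(i[y:y+h,x:x+w],None,fx=s,fy=s,interpolation=cv2.INTER_CUBIC))
crop(190,100,120,150,4,'pad.png'); crop(335,80,145,105,5,'rack.png')
```

```text
(no output)
```

View pics/pad.png

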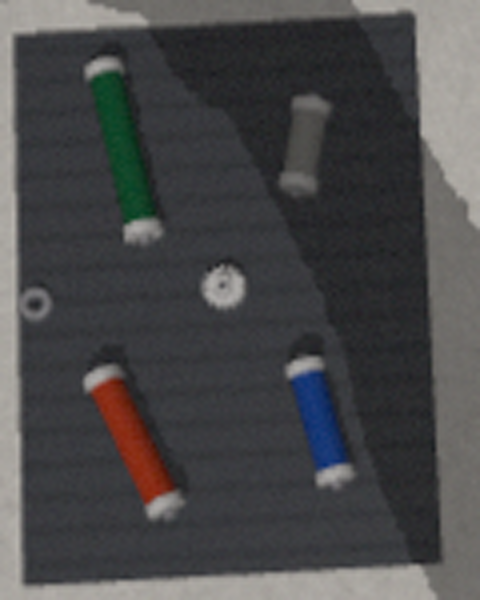

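View pics/rack.png

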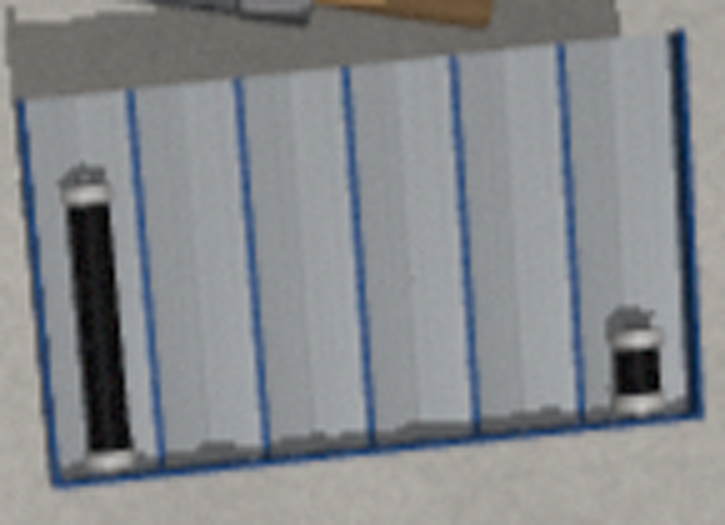

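Rubber and flanges are clear in the pad crop. In 4x crop pixels the flange centres are green (103,68)-(143,230), grey (312,103)-(299,184), red (103,376)-(165,506) and blue (305,365)-(335,474). The gear and washer are distractors. In the rack crop, the folds run from the lip to the top edge, and the inner fold tops are at (130,92) to (561,44). A scene crop should give the rack height.

Run:
```python
import cv2
i=cv2.imread('pics/scene0.png')
cv2.imwrite('pics/rs.png',cv2.resize(i[220:330,135:315],None,fx=4.4,fy=4.4,interpolation=cv2.INTER_CUBIC))
```

```text
(no output)
```

View pics/rs.png

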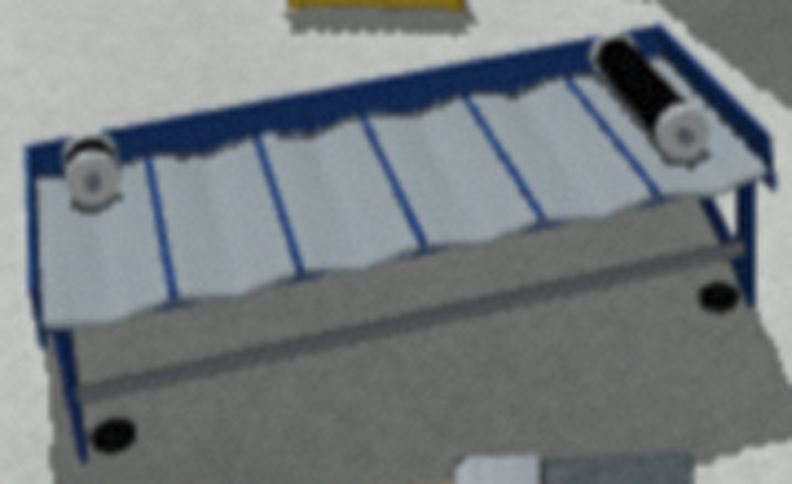

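In the scene crop the five inner folds read, from robot left to right, high ends (660,197) (544,220) (424,247) (301,273) (175,302), and low ends (571,78) (466,95) (363,118) (260,135) (150,157). I'll fit the rack to both views.

```bash
cat > fit.py <<'E'
from h import *
from scipy.optimize import least_squares
up=lambda a,s,o:(np.array(a,float)+.5)/s-.5+o
tH=up([(130,92),(238,78),(346,67),(453,56),(561,44)],5,(335,80))
tL=up([(162,465),(268,458),(372,445),(478,432),(584,420)],5,(335,80))
sH=up([(660,197),(544,220),(424,247),(301,273),(175,302)],4.4,(135,220))
sL=up([(571,78),(466,95),(363,118),(260,135),(150,157)],4.4,(135,220))
ys=np.array([108,54,0,-54,-108])/1000
def frame(p): return R.from_euler('ZY',[p[3],-np.radians(18)]).as_matrix(),p[:3]
def pts(p,x,z=.006):
    M,t=frame(p); return np.c_[np.full(5,x),ys,np.full(5,z)]@M.T+t
def res(p):
    H,L=pts(p,.19),pts(p,0)
    return np.r_[(w2px('top',H)-tH).ravel(),(w2px('top',L)-tL)[:,0],(w2px('scene',H)-sH).ravel(),(w2px('scene',L)-sL).ravel()]
if __name__=='__main__':
    r=least_squares(res,[.5,-.2,.05,0],loss='soft_l1'); p=r.x; print(p,np.round(r.fun,1))
    np.save('rack.npy',p)
    # rollers
    for n,a,b,L in [('green',(103,68),(143,230),112),('grey',(312,103),(299,184),52),('red',(103,376),(165,506),92),('blue',(305,365),(335,474),72)]:
        w=px2w('top',up([a,b],4,(190,100)),.019+.004); d=w[0]-w[1]
        print(n,w.mean(0).round(4),'yaw',np.arctan2(d[1],d[0]).round(3),'len',np.linalg.norm(d).round(4),L)
    M,t=frame(p); print('centre axis at ch, x=.1:',[(M@[.1,y,.0133]+t).round(4) for y in (.081,.027,-.027,-.081)])
E
python3 fit.py
```

```text
[ 0.53335261 -0.20648606  0.02727938  0.08250606] [-0.7 -0.6 -0.8 -0.  -0.8 -0.1 -0.7 -0.2 -0.9 -0.  -0.7 -0.9 -0.7 -1.
 -1.3 -0.8 -0.1 -0.7  0.2 -0.4 -0.2 -0.4 -0.2 -0.5 -0.6 -1.8 -0.2 -0.6
  0.3 -0.5 -0.4 -1.   0.4 -0.5  0.2]
green [0.6312 0.2775 0.023 ] yaw 0.239 len 0.1134 112
grey [0.6315 0.158  0.023 ] yaw -0.163 len 0.0552 52
red [0.4382 0.2694 0.023 ] yaw 0.442 len 0.0938 92
blue [0.449  0.1503 0.023 ] yaw 0.255 len 0.0733 72
centre axis at ch, x=.1: [array([ 0.6174, -0.1183,  0.0708]), array([ 0.6218, -0.1721,  0.0708]), array([ 0.6263, -0.2259,  0.0708]), array([ 0.6307, -0.2797,  0.0708])]
```

The fit is consistent, with reprojection errors around 1 px and flange spans within 1–3 mm of spec. Starting with green: I move above it while turning about z by +0.70.

```bash
python3 -m jog '[0.341,-0.3035,0,0,0,0.702, 0.341,-0.3035,0,0,0,0.702, 0.341,-0.3035,0,0,0,0.702, 0.341,-0.3035,0,0,0,0.702, 0.341,-0.3035,0,0,0,0.702, 0.341,-0.3035,0,0,0,0.702, 0.341,-0.3035,0,0,0,0.702, 0.341,-0.3035,0,0,0,0.702, 0.341,-0.3035,0,0,0,0.702, 0.341,-0.3035,0,0,0,0.702]' 0.05 15
python3 - <<'E'
from h import *
s=observe(); print(s['eef_pos'],s['orientation'],s['joint_pos'])
shot('wrist','w1.png'); 
P=np.array([[.6312,.2775,.032]]); print(w2px('wrist',P))
E
```

```text
time: 1.1
eef_pos: [0.6362, 0.2698, 0.2379]
orientation: [-0.359, 3.119, -0.008]
contact_force: [0.8, -0.1, 0.1]
gripper_width: 0.0501
grasp_force: 0.0
[0.63624441 0.26975083 0.23792055] [-0.35919873  3.11926457 -0.00829454] [-0.42997484  0.61109463 -0.06067312  1.41310526  0.04484414  1.11894826
  1.30080681]
[[332.35000274 169.89242   ]]
```

View pics/w1.png

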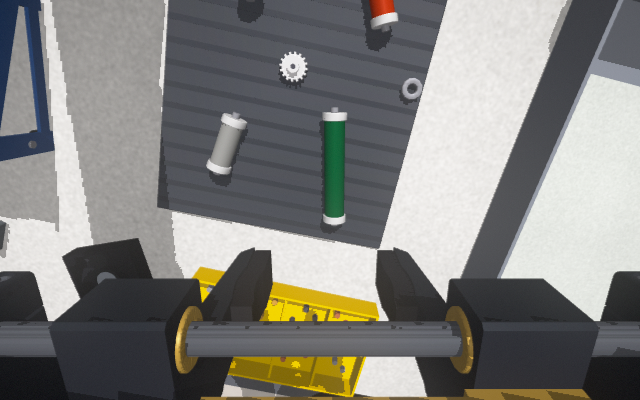

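Wrist view: green roller centred at (335,168), against a prediction of (332,170), and it is upright in the picture, so alignment is good. Grey is at (227,144). I'll refine both positions from here.

Run:
```python
from h import *
for n,a,b in [('green',(335,117),(334,219)),('grey',(233,121),(219,167))]:
    w=px2w('wrist',[a,b],.025); d=w[1]-w[0]; print(n,w.mean(0).round(4),np.arctan2(d[1],d[0]).round(3),np.linalg.norm(d).round(4))
s=observe(); print(s['eef_pos'],R.from_rotvec(s['orientation']).as_matrix().round(3))
```

```text
green [0.6326 0.2803 0.025 ] 0.23 0.1114
grey [0.6318 0.1625 0.025 ] -0.146 0.0517
[0.63454936 0.27229195 0.23785611] [[-0.973 -0.229  0.001]
 [-0.229  0.973 -0.003]
 [-0.    -0.003 -1.   ]]
```

```bash
python3 -m jog '[0,0,-0.05,0,0,0, 0,0,-0.1,0,0,0, 0,0,-0.13,0,0,0, 0,0,-0.16,0,0,0, 0,0,-0.16,0,0,0]'
```

```text
time: 1.65
eef_pos: [0.6266, 0.2783, 0.0739]
orientation: [0.377, -3.11, 0.003]
contact_force: [-1.2, 0.0, -0.3]
gripper_width: 0.0499
grasp_force: 0.0
```

```bash
python3 -m jog '[0.001,0.001,-0.03,0,0,0, 0.001,0.001,-0.05,0,0,0, 0.001,0.001,-0.065,0,0,0, 0.001,0.001,-0.067,0,0,0, 0.001,0.001,-0.067,0,0,0, 0.001,0.001,-0.067,0,0,0, 0.001,0.001,-0.067,0,0,0]'; python3 -m jog '[0,0,0,0,0,0,0,0,0,0,0,0,0,0,0,0,0,0,0,0,0,0,0,0,0,0,0,0,0,0,0,0,0,0,0,0,0,0,0,0,0,0,0,0,0,0,0,0]' 0 15
```

```text
time: 2.35
eef_pos: [0.633, 0.2795, 0.0129]
orientation: [-0.374, 3.117, 0.001]
contact_force: [-0.4, 0.5, -0.1]
gripper_width: 0.0501
grasp_force: 0.0
time: 3.15
eef_pos: [0.6322, 0.2791, 0.0118]
orientation: [-0.375, 3.119, 0.0]
contact_force: [0.2, -0.1, 1.8]
gripper_width: 0.0218
grasp_force: 15.0
```

Gripped at 22 mm opening with 15 N. Lifting, and working out the rack target for each channel.

```bash
cat > tgt.py <<'E'
import sys
from fit import *
ch={'green':(.081,.13),'red':(.027,.11),'blue':(-.027,.09),'grey':(-.081,.07)}
def tgt(c,up,below=.0072):
    M,t=frame(np.load('rack.npy')); y,L=ch[c]
    return M@[L/2+.012,y,.0133+up-below]+t, M@np.diag([-1,1,-1.])
if __name__=='__main__':
    s=observe(); Rc=R.from_rotvec(s['orientation']).as_matrix()
    for up in map(float,sys.argv[2:]):
        P,Rt=tgt(sys.argv[1],up); print(up,'tcp',P.round(4),'shift',(P-s['eef_pos']).round(4),'turn',R.from_matrix(Rt@Rc.T).as_rotvec().round(4))
E
python3 -m jog '[0,0,0.03,0,0,0, 0,0,0.07,0,0,0, 0,0,0.11,0,0,0, 0,0,0.14,0,0,0, 0,0,0.15,0,0,0, 0,0,0.15,0,0,0, 0,0,0.15,0,0,0]'; python3 tgt.py green .08 .03 .004
```

```text
time: 3.85
eef_pos: [0.6311, 0.2786, 0.1596]
orientation: [0.375, -3.116, 0.002]
contact_force: [-0.0, 0.3, -2.4]
gripper_width: 0.0215
grasp_force: 15.0
0.08 tcp [ 0.5731 -0.1219  0.133 ] shift [-0.058  -0.4005 -0.0267] turn [ 0.0515 -0.3131 -0.1554]
0.03 tcp [ 0.5885 -0.1206  0.0854] shift [-0.0426 -0.3992 -0.0742] turn [ 0.0515 -0.3131 -0.1554]
0.004 tcp [ 0.5965 -0.12    0.0607] shift [-0.0346 -0.3986 -0.0989] turn [ 0.0515 -0.3131 -0.1554]
```

```bash
python3 -m jog '[-0.003,-0.02,0.01,0,0,0, -0.01,-0.06,0.01,0.01,-0.06,-0.03, -0.017,-0.11,0.01,0.02,-0.12,-0.06, -0.024,-0.16,0.01,0.03,-0.18,-0.09, -0.031,-0.21,0.005,0.04,-0.24,-0.12, -0.038,-0.26,0,0.045,-0.28,-0.14, -0.045,-0.31,-0.01,0.05,-0.31,-0.155, -0.052,-0.355,-0.02,0.0515,-0.313,-0.155, -0.058,-0.39,-0.025,0.0515,-0.313,-0.155, -0.058,-0.4,-0.027,0.0515,-0.313,-0.155]'; python3 -m jog '[0,0,0,0,0,0,0,0,0,0,0,0,0,0,0,0,0,0]'
python3 - <<'E'
from h import *
c=shot('wrist','w2.png')
from fit import frame,pts
p=np.load('rack.npy'); print(w2px('wrist',pts(p,.19)).round(0),w2px('wrist',pts(p,0)).round(0))
E
python3 tgt.py green .08 .03 .004
```

```text
time: 4.85
eef_pos: [0.5705, -0.1278, 0.1328]
orientation: [-0.105, 2.827, 0.016]
contact_force: [0.3, 0.1, -1.0]
gripper_width: 0.0217
grasp_force: 15.0
time: 5.15
eef_pos: [0.5745, -0.1187, 0.1348]
orientation: [-0.121, 2.822, 0.021]
contact_force: [-0.7, -0.2, -0.8]
gripper_width: 0.0214
grasp_force: 15.0
[[352. 341.]
 [285. 341.]
 [218. 341.]
 [150. 341.]
 [ 83. 341.]] [[360.  93.]
 [275.  93.]
 [190.  93.]
 [105.  92.]
 [ 20.  92.]]
0.08 tcp [ 0.5731 -0.1219  0.133 ] shift [-0.0014 -0.0032 -0.0019] turn [-0.0013  0.0029 -0.0038]
0.03 tcp [ 0.5885 -0.1206  0.0854] shift [ 0.014  -0.002  -0.0495] turn [-0.0013  0.0029 -0.0038]
0.004 tcp [ 0.5965 -0.12    0.0607] shift [ 0.022  -0.0013 -0.0742] turn [-0.0013  0.0029 -0.0038]
```

View pics/w2.png

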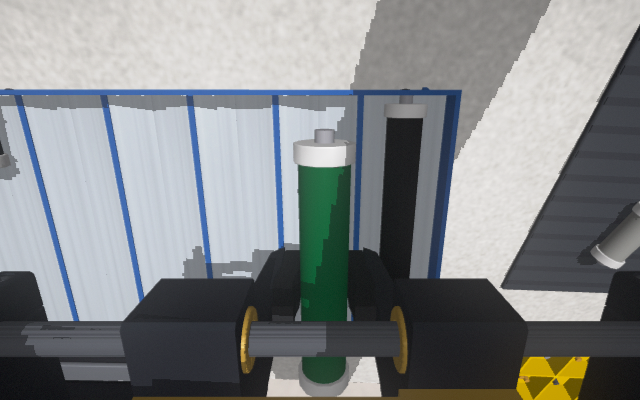

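The wrist view shows green aligned over channel 1. Folds cross the lip at columns 360, 276, 190, 105 and 20, as the fit predicts (360, 275, 190, 105, 20). Lowering.

```bash
python3 -m jog '[0.004,-0.001,-0.015,0,0,-0.002, 0.01,-0.001,-0.035,0,0,-0.002, 0.014,-0.002,-0.05,0,0,-0.002, 0.018,-0.0015,-0.062,0,0,-0.002, 0.020,-0.0015,-0.068,0,0,-0.002, 0.021,-0.0015,-0.072,0,0,-0.002, 0.022,-0.0015,-0.074,0,0,-0.002, 0.022,-0.0015,-0.074,0,0,-0.002, 0.022,-0.0015,-0.074,0,0,-0.002, 0.022,-0.0015,-0.074,0,0,-0.002]';  python3 tgt.py green .004
```

```text
time: 6.2
eef_pos: [0.5964, -0.1225, 0.0612]
orientation: [-0.114, 2.822, 0.019]
contact_force: [-0.1, -0.3, -2.7]
gripper_width: 0.0214
grasp_force: 15.0
0.004 tcp [ 0.5965 -0.12    0.0607] shift [ 0.0002  0.0026 -0.0005] turn [-0.0007  0.0034  0.0017]
```

```bash
python3 -m jog '[0,0.002,-0.001,0,0,0,0,0.002,-0.001,0,0,0,0,0.002,-0.001,0,0,0,0,0.002,-0.001,0,0,0,0,0.002,-0.001,0,0,0]' 0.022 3; python3 -m jog '[0,0.002,-0.001,0,0,0,0,0.002,-0.001,0,0,0,0,0.002,-0.001,0,0,0,0,0.002,-0.001,0,0,0,0,0.002,-0.001,0,0,0]' 0.033 15;  python3 -m jog '[-0.009,0,0.029,0,0,0,-0.024,-0.001,0.076,0,0,0,-0.03,-0.002,0.12,0,0,0,-0.03,-0.002,0.14,0,0,0,-0.03,-0.002,0.14,0,0,0,-0.03,-0.002,0.14,0,0,0]'
python3 - <<'E'
from h import *
print(observe()['eef_pos']); shot('wrist','w3.png')
E
```

```text
time: 6.7
eef_pos: [0.5963, -0.1205, 0.0598]
orientation: [-0.114, 2.822, 0.019]
contact_force: [-0.3, -0.1, 0.4]
gripper_width: 0.0222
grasp_force: 0.2
time: 7.2
eef_pos: [0.5965, -0.1193, 0.0591]
orientation: [-0.113, 2.822, 0.018]
contact_force: [-1.7, -4.0, 5.6]
gripper_width: 0.033
grasp_force: 3.3
time: 7.8
eef_pos: [0.566, -0.1198, 0.1984]
orientation: [-0.115, 2.823, 0.02]
contact_force: [-0.1, 0.5, -0.1]
gripper_width: 0.0331
grasp_force: 0.0
[ 0.56597538 -0.11977191  0.19835526]
```

View pics/w3.png

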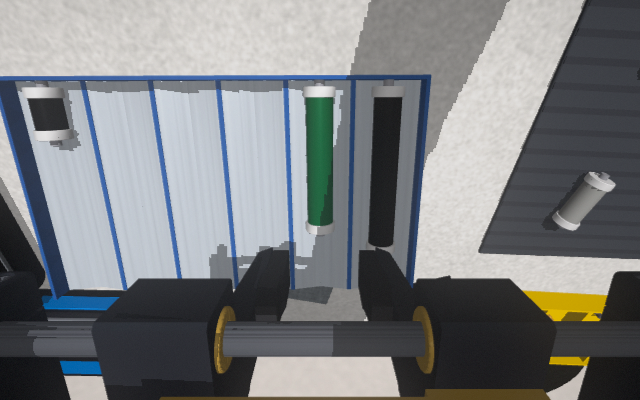

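Green is seated against the stop in channel 1, level with the black roller's low end. Next is red.

```bash
cat > pick.py <<'E'
import sys
from h import *
x,y,yaw,z=map(float,sys.argv[1:])
s=observe(); Rt=R.from_euler('z',yaw).as_matrix()@np.diag([-1,1,-1.])
print((np.array([x,y,z])-s['eef_pos']).round(4),R.from_matrix(Rt@R.from_rotvec(s['orientation']).as_matrix().T).as_rotvec().round(4))
E
python3 pick.py .439 .271 .442 .2
```

```text
[-0.1264  0.3907  0.0026] [-0.0834  0.3055  0.3575]
```

```bash
python3 -m jog '[-0.013,0.04,0,-0.01,0.03,0.035, -0.026,0.08,0,-0.02,0.06,0.07, -0.04,0.125,0,-0.03,0.1,0.12, -0.055,0.17,0,-0.04,0.14,0.17, -0.07,0.215,0,-0.05,0.18,0.22, -0.085,0.26,0,-0.06,0.22,0.27, -0.1,0.305,0,-0.07,0.26,0.31, -0.112,0.345,0,-0.08,0.29,0.34, -0.12,0.375,0,-0.083,0.3055,0.3575, -0.1265,0.391,0.002,-0.083,0.3055,0.3575]' 0.05; python3 -m jog '[0,0,-0.03,0,0,0,0,0,-0.03,0,0,0,0,0,-0.03,0,0,0,0,0,-0.03,0,0,0]'
python3 - <<'E'
from h import *
print(observe()['eef_pos']); shot('wrist','w4.png'); print(w2px('wrist',[[.439,.271,.03],[.449,.153,.03]]))
E
```

```text
time: 8.85
eef_pos: [0.4376, 0.2737, 0.1986]
orientation: [0.695, -3.062, -0.001]
contact_force: [0.4, -0.3, 0.2]
gripper_width: 0.0498
grasp_force: 0.0
time: 9.25
eef_pos: [0.44, 0.2702, 0.1709]
orientation: [-0.686, 3.064, -0.001]
contact_force: [-0.6, -0.1, 0.2]
gripper_width: 0.0503
grasp_force: 0.0
[0.4399611  0.27020921 0.17090703]
[[324.51874463 188.0687085 ]
 [192.00460852 140.33736086]]
```

View pics/w4.png

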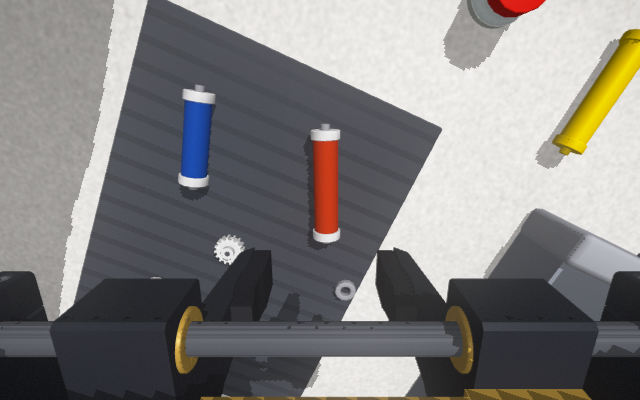

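Red is at (325,185), almost exactly as predicted and vertical in the picture; yellow is off the pad at right and not meant. Blue is at (196,139).

```bash
python3 - <<'E'
from h import *
for n,a,b in [('red',(325,134),(326,236)),('blue',(199,98),(193,181))]:
    w=px2w('wrist',[a,b],.025); d=w[1]-w[0]; print(n,w.mean(0).round(4),np.arctan2(d[1],d[0]).round(3),np.linalg.norm(d).round(4))
E
python3 -m jog '[0,0,-0.03,0,0,0, 0,0,-0.07,0,0,0, 0,0,-0.11,0,0,0, 0,0,-0.135,0,0,0, 0,0,-0.15,0,0,0, 0,0,-0.158,0,0,0, 0,0,-0.16,0,0,0, 0,0,-0.16,0,0,0, 0,0,-0.16,0,0,0]'
```

```text
red [0.4393 0.2721 0.025 ] 0.452 0.0935
blue [0.4495 0.1547 0.025 ] 0.256 0.0713
time: 10.2
eef_pos: [0.4405, 0.2711, 0.0118]
orientation: [-0.687, 3.061, 0.001]
contact_force: [0.5, -0.0, 1.0]
gripper_width: 0.0498
grasp_force: 0.0
```

```bash
python3 -m jog '[0,0.001,-0.0005,0,0,0.008,0,0.001,-0.0005,0,0,0.008,0,0.001,-0.0005,0,0,0.008,0,0.001,-0.0005,0,0,0.008,0,0.001,-0.0005,0,0,0.008,0,0.001,-0.0005,0,0,0.008,0,0.001,-0.0005,0,0,0.008,0,0.001,-0.0005,0,0,0.008]' 0 15;python3 -m jog '[0,0,0.03,0,0,0, 0,0,0.07,0,0,0, 0,0,0.11,0,0,0, 0,0,0.14,0,0,0, 0,0,0.15,0,0,0, 0,0,0.15,0,0,0, 0,0,0.15,0,0,0]'; python3 tgt.py red .08 .006
```

```text
time: 11.0
eef_pos: [0.4398, 0.2717, 0.0103]
orientation: [-0.7, 3.06, -0.0]
contact_force: [-0.3, -0.3, 3.9]
gripper_width: 0.0215
grasp_force: 15.0
time: 11.7
eef_pos: [0.4389, 0.2709, 0.1587]
orientation: [-0.7, 3.063, -0.002]
contact_force: [-1.1, -0.2, -2.0]
gripper_width: 0.0218
grasp_force: 15.0
0.08 tcp [ 0.5681 -0.1765  0.1299] shift [ 0.1292 -0.4475 -0.0289] turn [ 0.0841 -0.3048 -0.3638]
0.006 tcp [ 0.5909 -0.1746  0.0595] shift [ 0.152  -0.4456 -0.0993] turn [ 0.0841 -0.3048 -0.3638]
```

```bash
python3 -m jog '[0.004,-0.015,0.01,0,0,0, 0.014,-0.05,0.01,0.008,-0.03,-0.035, 0.026,-0.09,0.01,0.017,-0.06,-0.07, 0.039,-0.135,0.01,0.025,-0.09,-0.11, 0.052,-0.18,0.01,0.034,-0.12,-0.15, 0.065,-0.225,0.01,0.042,-0.15,-0.18, 0.078,-0.27,0.005,0.05,-0.18,-0.22, 0.091,-0.315,-0.005,0.06,-0.21,-0.255, 0.104,-0.36,-0.015,0.067,-0.24,-0.29, 0.116,-0.4,-0.02,0.075,-0.27,-0.33]'; python3 -m jog '[0.009,-0.03,-0.005,0.007,-0.025,-0.025,0.013,-0.045,-0.009,0.009,-0.035,-0.034,0.013,-0.0475,-0.009,0.009,-0.035,-0.034,0.013,-0.0475,-0.009,0.009,-0.035,-0.034,0.013,-0.0475,-0.009,0.009,-0.035,-0.034,0.013,-0.0475,-0.009,0.009,-0.035,-0.034]'; python3 tgt.py red .08 .006
```

```text
time: 12.7
eef_pos: [0.5541, -0.1306, 0.1372]
orientation: [-0.164, 2.859, 0.019]
contact_force: [0.5, 0.7, -0.4]
gripper_width: 0.0213
grasp_force: 15.0
time: 13.3
eef_pos: [0.5688, -0.1741, 0.1312]
orientation: [-0.12, 2.823, 0.022]
contact_force: [-0.1, 0.0, -0.7]
gripper_width: 0.0213
grasp_force: 15.0
0.08 tcp [ 0.5681 -0.1765  0.1299] shift [-0.0006 -0.0024 -0.0013] turn [-0.002   0.0021 -0.0026]
0.006 tcp [ 0.5909 -0.1746  0.0595] shift [ 0.0221 -0.0005 -0.0717] turn [-0.002   0.0021 -0.0026]
```

```bash
python3 -m jog '[0.004,0,-0.015,0,0,0, 0.01,0,-0.035,0,0,0, 0.015,0,-0.05,0,0,0, 0.019,0,-0.062,0,0,0, 0.021,0,-0.068,0,0,0, 0.022,0,-0.071,0,0,0, 0.022,0,-0.072,0,0,0, 0.022,0,-0.072,0,0,0, 0.022,0,-0.072,0,0,0]';  python3 tgt.py red .006
```

```text
time: 14.2
eef_pos: [0.5909, -0.1761, 0.0598]
orientation: [-0.116, 2.822, 0.02]
contact_force: [0.9, 0.2, -0.2]
gripper_width: 0.0211
grasp_force: 15.0
0.006 tcp [ 0.5909 -0.1746  0.0595] shift [ 0.      0.0014 -0.0003] turn [-0.0013  0.0031  0.    ]
```

Correcting y by 1.5 mm, then easing the grip and releasing.

```bash
python3 -m jog '[0,0.0015,-0.001,0,0,0,0,0.0015,-0.002,0,0,0,0,0.0015,-0.002,0,0,0,0,0.0015,-0.002,0,0,0,0,0.0015,-0.002,0,0,0]' 0.022 3; python3 -m jog '[0,0.0015,-0.002,0,0,0,0,0.0015,-0.002,0,0,0,0,0.0015,-0.002,0,0,0,0,0.0015,-0.002,0,0,0,0,0.0015,-0.002,0,0,0]' 0.032 15;  python3 -m jog '[-0.009,0,0.029,0,0,0,-0.024,-0.001,0.076,0,0,0,-0.03,-0.002,0.12,0,0,0,-0.03,-0.002,0.14,0,0,0,-0.03,-0.002,0.14,0,0,0,-0.03,-0.002,0.14,0,0,0]'
python3 pick.py .4495 .1545 .256 .18
```

```text
time: 14.7
eef_pos: [0.5908, -0.1745, 0.0573]
orientation: [-0.116, 2.822, 0.02]
contact_force: [0.3, -1.1, -0.1]
gripper_width: 0.0222
grasp_force: 0.3
time: 15.2
eef_pos: [0.591, -0.1741, 0.0557]
orientation: [-0.115, 2.822, 0.019]
contact_force: [-2.2, -3.7, 4.6]
gripper_width: 0.0318
grasp_force: 3.2
time: 15.8
eef_pos: [0.5604, -0.1743, 0.1948]
orientation: [-0.117, 2.823, 0.021]
contact_force: [-0.4, -0.0, -0.5]
gripper_width: 0.0321
grasp_force: 0.0
[-0.1109  0.3288 -0.0148] [-0.0551  0.3119  0.1715]
```

```bash
python3 -m jog '[-0.01,0.03,0,-0.005,0.03,0.02, -0.025,0.075,0,-0.012,0.07,0.04, -0.04,0.12,0,-0.02,0.11,0.06, -0.055,0.165,0,-0.03,0.16,0.09, -0.07,0.21,0,-0.037,0.2,0.11, -0.085,0.25,0,-0.045,0.25,0.14, -0.097,0.285,-0.005,-0.05,0.29,0.16, -0.107,0.315,-0.01,-0.055,0.312,0.1715, -0.111,0.3285,-0.015,-0.055,0.312,0.1715, -0.111,0.3285,-0.015,-0.055,0.312,0.1715]' 0.05; python3 -m jog '[0,0,-0.01,0,0,0,0,0,-0.03,0,0,0,0,0,-0.03,0,0,0,0,0,-0.03,0,0,0]'
python3 - <<'E'
from h import *
print(observe()['eef_pos']); shot('wrist','w5.png'); shot('top','top5.png'); print(w2px('wrist',[[.4495,.1545,.03]]))
import cv2
a=cv2.imread('pics/w5.png'); b=cv2.imread('pics/top5.png')[80:185,335:480]
b=cv2.resize(b,None,fx=2.7,fy=2.7,interpolation=cv2.INTER_CUBIC)
a=cv2.resize(a[:300,100:500],None,fx=1,fy=1); h=max(a.shape[0],b.shape[0])
cv2.imwrite('pics/c5.png',np.hstack([cv2.copyMakeBorder(q,0,h-q.shape[0],0,0,cv2.BORDER_CONSTANT) for q in (a,b)]))
E
```

```text
time: 16.8
eef_pos: [0.4474, 0.1558, 0.178]
orientation: [0.407, -3.111, -0.0]
contact_force: [1.1, -0.6, -0.3]
gripper_width: 0.0501
grasp_force: 0.0
time: 17.2
eef_pos: [0.4495, 0.1523, 0.1497]
orientation: [0.397, -3.115, 0.002]
contact_force: [0.5, 0.2, 0.4]
gripper_width: 0.0501
grasp_force: 0.0
[0.44945344 0.15231459 0.14969857]
[[325.58856992 196.71652904]]
```

View pics/c5.png

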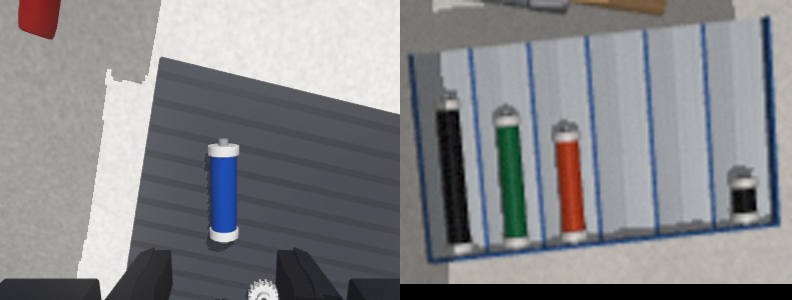

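Green and red are both seated at the stop. Blue is centred at (324,193) in the wrist view, against a prediction of (326,197), and vertical. Descending and gripping.

```bash
python3 -m jog '[0,0.001,-0.03,0,0,0, 0,0.001,-0.07,0,0,0, 0,0.001,-0.1,0,0,0, 0,0.001,-0.12,0,0,0, 0,0.001,-0.133,0,0,0, 0,0.001,-0.139,0,0,0, 0,0.001,-0.139,0,0,0, 0,0.001,-0.139,0,0,0]' && python3 -m jog '[0,0,0,0,0,0,0,0,0,0,0,0,0,0,0,0,0,0,0,0,0,0,0,0,0,0,0,0,0,0,0,0,0,0,0,0,0,0,0,0,0,0,0,0,0,0,0,0]' 0 15;python3 -m jog '[0,0,0.03,0,0,0, 0,0,0.07,0,0,0, 0,0,0.11,0,0,0, 0,0,0.14,0,0,0, 0,0,0.15,0,0,0, 0,0,0.15,0,0,0, 0,0,0.15,0,0,0]'; python3 tgt.py blue .08 .006
```

```text
time: 18.1
eef_pos: [0.4504, 0.1548, 0.012]
orientation: [-0.399, 3.114, 0.0]
contact_force: [0.9, -0.2, -0.1]
gripper_width: 0.0498
grasp_force: 0.0
time: 18.9
eef_pos: [0.4499, 0.1546, 0.0114]
orientation: [-0.4, 3.115, -0.001]
contact_force: [-0.3, -0.5, 2.9]
gripper_width: 0.0214
grasp_force: 15.0
time: 19.6
eef_pos: [0.4488, 0.1542, 0.1598]
orientation: [0.4, -3.114, 0.001]
contact_force: [-0.2, -0.6, -1.7]
gripper_width: 0.0216
grasp_force: 15.0
0.08 tcp [ 0.5631 -0.2311  0.1268] shift [ 0.1143 -0.3853 -0.0331] turn [ 0.0538 -0.3118 -0.1714]
0.006 tcp [ 0.5859 -0.2292  0.0564] shift [ 0.1371 -0.3834 -0.1034] turn [ 0.0538 -0.3118 -0.1714]
```

```bash
python3 -m jog '[0.004,-0.015,0.01,0,0,0, 0.014,-0.05,0.01,0.005,-0.03,-0.015, 0.026,-0.09,0.01,0.01,-0.06,-0.03, 0.039,-0.135,0.01,0.017,-0.1,-0.055, 0.052,-0.18,0.01,0.025,-0.14,-0.08, 0.065,-0.225,0.005,0.031,-0.18,-0.1, 0.078,-0.27,0,0.038,-0.22,-0.12, 0.091,-0.31,-0.01,0.045,-0.26,-0.14, 0.102,-0.345,-0.02,0.05,-0.29,-0.16, 0.111,-0.375,-0.03,0.054,-0.312,-0.1715]'; python3 -m jog '[0.003,-0.01,-0.003,0,0,0,0.003,-0.01,-0.003,0,0,0,0.003,-0.01,-0.003,0,0,0,0.003,-0.01,-0.003,0,0,0]'; python3 tgt.py blue .08 .006
```

```text
time: 20.6
eef_pos: [0.5593, -0.2222, 0.1282]
orientation: [-0.113, 2.825, 0.021]
contact_force: [0.6, 0.3, -0.6]
gripper_width: 0.0212
grasp_force: 15.0
time: 21.0
eef_pos: [0.5639, -0.2279, 0.1283]
orientation: [-0.121, 2.823, 0.021]
contact_force: [0.2, 0.2, -1.1]
gripper_width: 0.0213
grasp_force: 15.0
0.08 tcp [ 0.5631 -0.2311  0.1268] shift [-0.0008 -0.0032 -0.0015] turn [-0.0014  0.0019 -0.0032]
0.006 tcp [ 0.5859 -0.2292  0.0564] shift [ 0.022  -0.0013 -0.0719] turn [-0.0014  0.0019 -0.0032]
```

```bash
python3 -m jog '[0.004,0,-0.015,0,0,0, 0.01,0,-0.035,0,0,0, 0.015,0,-0.05,0,0,0, 0.019,0,-0.062,0,0,0, 0.021,0,-0.068,0,0,0, 0.022,0,-0.071,0,0,0, 0.022,0,-0.072,0,0,0, 0.022,0,-0.072,0,0,0, 0.022,0,-0.072,0,0,0]';  python3 tgt.py blue .006
```

```text
time: 21.9
eef_pos: [0.5859, -0.2307, 0.0568]
orientation: [-0.116, 2.822, 0.018]
contact_force: [0.5, -0.1, -0.9]
gripper_width: 0.0215
grasp_force: 15.0
0.006 tcp [ 0.5859 -0.2292  0.0564] shift [ 0.      0.0014 -0.0004] turn [-0.0002  0.003   0.0003]
```

```bash
python3 -m jog '[0,0.001,-0.001,0,0,0,0,0.001,-0.001,0,0,0,0,0.001,-0.001,0,0,0,0,0.001,-0.001,0,0,0,0,0.001,-0.001,0,0,0]' 0.022 3; python3 -m jog '[0,0.001,-0.001,0,0,0,0,0.001,-0.001,0,0,0,0,0.001,-0.001,0,0,0,0,0.001,-0.001,0,0,0,0,0.001,-0.001,0,0,0]' 0.032 15;  python3 -m jog '[-0.009,0,0.029,0,0,0,-0.024,-0.001,0.076,0,0,0,-0.03,-0.002,0.12,0,0,0,-0.03,-0.002,0.14,0,0,0,-0.03,-0.002,0.14,0,0,0,-0.03,-0.002,0.14,0,0,0]'
python3 pick.py .632 .161 -.155 .19
```

```text
time: 22.4
eef_pos: [0.5858, -0.2295, 0.0553]
orientation: [-0.116, 2.823, 0.019]
contact_force: [-0.4, -0.8, 0.4]
gripper_width: 0.0218
grasp_force: 0.3
time: 22.9
eef_pos: [0.5857, -0.2284, 0.0542]
orientation: [-0.116, 2.823, 0.019]
contact_force: [0.7, -0.2, 0.5]
gripper_width: 0.0323
grasp_force: 0.0
time: 23.5
eef_pos: [0.5555, -0.2305, 0.1941]
orientation: [-0.116, 2.823, 0.019]
contact_force: [-0.2, 0.1, -0.4]
gripper_width: 0.0318
grasp_force: 0.0
[ 0.0765  0.3915 -0.0041] [ 0.0114  0.3171 -0.2354]
```

Clean release. Now grey.

```bash
python3 -m jog '[0.008,0.04,0,0,0.03,-0.02, 0.016,0.085,0,0,0.07,-0.04, 0.025,0.13,0,0,0.1,-0.07, 0.034,0.175,0,0.005,0.14,-0.1, 0.043,0.22,0,0.005,0.18,-0.13, 0.052,0.265,0,0.008,0.22,-0.16, 0.061,0.31,0,0.01,0.26,-0.19, 0.069,0.35,0,0.011,0.29,-0.22, 0.0755,0.38,-0.004,0.0114,0.317,-0.2354, 0.0765,0.3915,-0.004,0.0114,0.317,-0.2354]' 0.05; python3 -m jog '[0,0,-0.02,0,0,0,0,0,-0.04,0,0,0,0,0,-0.04,0,0,0,0,0,-0.04,0,0,0]'
python3 - <<'E'
from h import *
print(observe()['eef_pos']); shot('wrist','w6.png'); shot('top','top6.png'); print(w2px('wrist',[[.632,.161,.03]]))
import cv2
a=cv2.imread('pics/w6.png'); b=cv2.imread('pics/top6.png')[80:185,335:480]
b=cv2.resize(b,None,fx=2.7,fy=2.7,interpolation=cv2.INTER_CUBIC)
a=a[:300,100:500]; h=max(a.shape[0],b.shape[0])
cv2.imwrite('pics/c6.png',np.hstack([cv2.copyMakeBorder(q,0,h-q.shape[0],0,0,cv2.BORDER_CONSTANT) for q in (a,b)]))
E
```

```text
time: 24.5
eef_pos: [0.6311, 0.1656, 0.1872]
orientation: [-0.236, -3.128, -0.002]
contact_force: [1.2, 0.4, -0.7]
gripper_width: 0.05
grasp_force: 0.0
time: 24.9
eef_pos: [0.6315, 0.1599, 0.1494]
orientation: [-0.244, -3.13, 0.002]
contact_force: [0.4, 0.7, 0.5]
gripper_width: 0.0502
grasp_force: 0.0
[0.63154883 0.1599094  0.14943596]
[[324.15046805 196.79776263]]
```

View pics/c6.png

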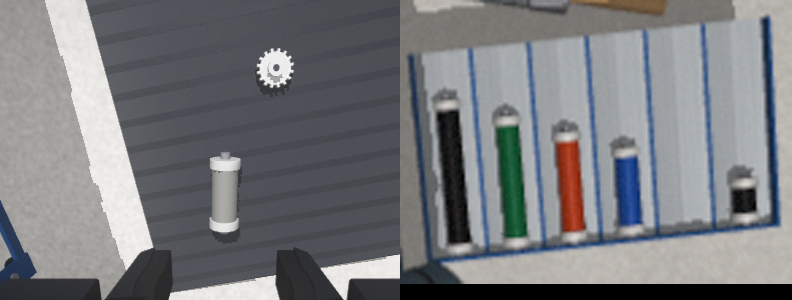

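Blue is seated. Grey is centred at (325,194), against a prediction of (324,197), and aligned.

```bash
python3 -m jog '[0.001,0,-0.03,0,0,0, 0.001,0,-0.07,0,0,0, 0.001,0,-0.1,0,0,0, 0.001,0,-0.12,0,0,0, 0.001,0,-0.133,0,0,0, 0.001,0,-0.139,0,0,0, 0.001,0,-0.139,0,0,0, 0.001,0,-0.139,0,0,0]' && python3 -m jog '[0,0,0,0,0,0,0,0,0,0,0,0,0,0,0,0,0,0,0,0,0,0,0,0,0,0,0,0,0,0,0,0,0,0,0,0,0,0,0,0,0,0,0,0,0,0,0,0]' 0 15;python3 -m jog '[0,0,0.03,0,0,0, 0,0,0.07,0,0,0, 0,0,0.11,0,0,0, 0,0,0.14,0,0,0, 0,0,0.15,0,0,0, 0,0,0.15,0,0,0, 0,0,0.15,0,0,0]'; python3 tgt.py grey .08 .006
```

```text
time: 25.8
eef_pos: [0.6342, 0.1613, 0.0125]
orientation: [0.243, 3.13, 0.002]
contact_force: [-0.2, 0.3, 1.4]
gripper_width: 0.0498
grasp_force: 0.0
time: 26.6
eef_pos: [0.6333, 0.1612, 0.0114]
orientation: [0.243, 3.132, 0.001]
contact_force: [0.1, -0.6, 2.7]
gripper_width: 0.0213
grasp_force: 15.0
time: 27.3
eef_pos: [0.6321, 0.1608, 0.1593]
orientation: [-0.243, -3.13, 0.001]
contact_force: [0.0, -0.6, -0.5]
gripper_width: 0.0214
grasp_force: 15.0
0.08 tcp [ 0.5581 -0.2857  0.1237] shift [-0.074  -0.4465 -0.0357] turn [-0.0106 -0.3171  0.2355]
0.006 tcp [ 0.5808 -0.2838  0.0533] shift [-0.0512 -0.4446 -0.106 ] turn [-0.0106 -0.3171  0.2355]
```

```bash
python3 -m jog '[-0.003,-0.015,0.01,0,0,0, -0.009,-0.05,0.01,0,-0.03,0.02, -0.016,-0.095,0.01,0,-0.06,0.04, -0.024,-0.14,0.01,-0.003,-0.1,0.07, -0.032,-0.185,0.01,-0.005,-0.14,0.1, -0.04,-0.23,0.01,-0.006,-0.18,0.13, -0.048,-0.275,0,-0.008,-0.21,0.16, -0.056,-0.32,-0.01,-0.01,-0.25,0.18, -0.062,-0.36,-0.02,-0.0106,-0.28,0.21, -0.068,-0.4,-0.03,-0.0106,-0.317,0.2355]'; python3 -m jog '[-0.003,-0.03,-0.004,0,0,0,-0.006,-0.045,-0.006,0,0,0,-0.006,-0.0465,-0.006,0,0,0,-0.006,-0.0465,-0.006,0,0,0,-0.006,-0.0465,-0.006,0,0,0]'; python3 tgt.py grey .08 .006
```

```text
time: 28.3
eef_pos: [0.5633, -0.2413, 0.1303]
orientation: [-0.117, 2.823, 0.019]
contact_force: [0.9, -0.7, 0.9]
gripper_width: 0.0215
grasp_force: 15.0
time: 28.8
eef_pos: [0.5593, -0.2837, 0.1252]
orientation: [-0.119, 2.823, 0.022]
contact_force: [0.1, 0.0, 0.5]
gripper_width: 0.0215
grasp_force: 15.0
0.08 tcp [ 0.5581 -0.2857  0.1237] shift [-0.0013 -0.002  -0.0015] turn [-0.0021  0.0019 -0.0022]
0.006 tcp [ 0.5808 -0.2838  0.0533] shift [ 0.0215 -0.0001 -0.0719] turn [-0.0021  0.0019 -0.0022]
```

```bash
python3 -m jog '[0.004,0,-0.015,0,0,0, 0.01,0,-0.035,0,0,0, 0.015,0,-0.05,0,0,0, 0.019,0,-0.062,0,0,0, 0.021,0,-0.068,0,0,0, 0.0215,0,-0.071,0,0,0, 0.0215,0,-0.072,0,0,0, 0.0215,0,-0.072,0,0,0, 0.0215,0,-0.072,0,0,0]';  python3 tgt.py grey .006
```

```text
time: 29.7
eef_pos: [0.5808, -0.2857, 0.0538]
orientation: [-0.116, 2.822, 0.019]
contact_force: [-0.0, 0.5, -0.9]
gripper_width: 0.0219
grasp_force: 15.0
0.006 tcp [ 0.5808 -0.2838  0.0533] shift [ 0.      0.0019 -0.0005] turn [-0.0009  0.0029  0.0001]
```

```bash
python3 -m jog '[0,0.0015,-0.001,0,0,0,0,0.0015,-0.001,0,0,0,0,0.0015,-0.001,0,0,0,0,0.0015,-0.001,0,0,0,0,0.0015,-0.001,0,0,0]' 0.022 3; python3 -m jog '[0,0.0015,-0.001,0,0,0,0,0.0015,-0.001,0,0,0,0,0.0015,-0.001,0,0,0,0,0.0015,-0.001,0,0,0,0,0.0015,-0.001,0,0,0]' 0.032 15;  python3 -m jog '[-0.009,0,0.029,0,0,0,-0.024,-0.001,0.076,0,0,0,-0.03,-0.002,0.12,0,0,0,-0.03,-0.002,0.16,0,0,0,-0.04,0.04,0.18,0,0,0,-0.04,0.08,0.18,0,0,0,-0.04,0.1,0.18,0,0,0,-0.04,0.1,0.18,0,0,0,-0.04,0.1,0.18,0,0,0]'
python3 - <<'E'
from h import *
shot('wrist','w7.png')
E
```

```text
time: 30.2
eef_pos: [0.5808, -0.284, 0.0524]
orientation: [-0.116, 2.823, 0.02]
contact_force: [0.5, 0.6, 0.9]
gripper_width: 0.0219
grasp_force: 0.2
time: 30.7
eef_pos: [0.5807, -0.2824, 0.0512]
orientation: [-0.117, 2.823, 0.02]
contact_force: [0.1, -0.5, -0.6]
gripper_width: 0.0321
grasp_force: 0.0
time: 31.6
eef_pos: [0.5407, -0.1827, 0.2314]
orientation: [-0.117, 2.823, 0.02]
contact_force: [1.0, -0.3, 0.4]
gripper_width: 0.032
grasp_force: 0.0
```

View pics/w7.png

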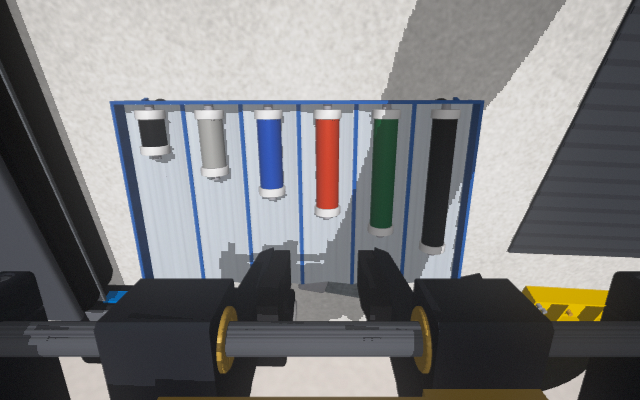

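All six rollers are against the stop in length order, from column 152 to 443 in the picture, each centred in its channel. Handing in.

```bash
python3 -c "
from station import manip; print(manip.close_job())"
```

```text
the job is handed in; nothing more can be done
None
```

The job is handed in: grey, blue, red and green lie in channels 4 to 1, in length order from the shortest black roller to the longest and against the stop in the last wrist picture, after about 32 s; no verdict was returned.

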